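Hold a mounted specimen at preload in a spring plunger fixture

TASK

Stand the red resin-mounted specimen flat on the fixture's plate between the brass plunger and the dark steel V and let go of it, then push the red handle towards the V until the plunger has seated the specimen against the V and you feel the load spring give. Press on to about 8 mm of spring travel (about 12 N; the sleeve's front rim is then in the green band on the rod, and it must never go beyond the start of the red band), and finish the program while still holding the handle there. Leave the green and the black specimen where they are.

Things in the scene. Friction and masses are not known exactly. Their poses are not given: they have to be found in the camera images.
- fixture: Spring plunger fixture, fixed to the bench: aluminium plate 265 x 90 x 12 mm, x = -165 to +100 mm. Origin at bench level under the plunger's axis; x axis = push direction, from handle to V; z up. Along x: red handle, rod with colour bands, guide block (x -50 to -28 mm, top at 38 mm), brass V-shaped plunger head (tips at x = -2 mm at rest, 42 mm wide, top at 29 mm), free plate, dark steel V-block.
- load_spot (a point): Middle of the free plate between the resting plunger head and the V, where the specimen is best put down: gap about 60 mm along the fixture's x, sides open, so grip the specimen across the fixture (along its y). The two 90 degree Vs centre it if it is within 10 mm of the axis. The point is 21 mm over the bench; the plate's top is at 12 mm.
- seat (a point): Where the specimen's centre lies when it is home in the V: 30 mm beyond load_spot along the fixture's x, 21 mm over the bench. The dark steel V-block's tips are 1 mm beyond this point along x; it is 41 mm wide over the tips, its top 34 to 38 mm over the bench.
- handle_face (a point): Centre of the flat push face of the red handle, on its side away from the V: an upright paddle 12 mm thick (x), 36 mm wide (y), from 28 to 82 mm over the bench; the point is 55 mm over the bench and moves with the handle. The paddle stands on a 21 mm sleeve over the rod (axis 21 mm over the bench). Nothing stands beside it.
- plunger (a joint): Travel of the plunger head and rod (m): 0 at rest; the light return spring (1 N at rest, about 2.2 N at 60 mm) pushes it back when let go. With the specimen home in the V it reads about 0.060; end stop 0.066.
- handle (a joint): Travel of the load spring between handle and plunger (m): 0 until the plunger meets resistance, as the spring is preloaded with 4 N; then 1 N for each mm: 12 N in all at 0.008; end stop 0.014. Bands on the rod, ahead of the sleeve's front rim at rest: white 0 to 6 mm, green 6 to 10 mm, white to 12 mm, red beyond.
- red_center (a point): Centre, half-way up, of the red resin-mounted specimen: a disc 30 mm in diameter, 18 mm high, about 25 g, standing upright on the bench.
- green_center (a point): Centre of the green specimen, 30 mm in diameter, 17 mm high; a bystander, not to be moved.
- black_center (a point): Centre of the black specimen that stands loose on the bench (not the ones in the wooden rack), 30 mm in diameter, 13 mm high; a bystander, not to be moved.
Not all that is in view belongs to the job. Leave any blue, pink or white look-alike of the part that bears red_center alone.

How it is judged:
On the way, in this order (a step that is already met when the one before it is completed fails the run):
1. the red specimen stands flat on the plate between plunger and V, let go, with the plunger still back (x of red_center in the frame of fixture between 0.01 and 0.064 m and y of red_center in the frame of fixture between -0.015 and 0.015 m and height (world z) of red_center between 0.018 and 0.023 m and angle between red_center's own z axis and vertical below 0.1 rad and contact force between the fingers and red_specimen below 0.05 N and value of joint plunger below 0.02 m), for 0.2 s.
2. the plunger has seated the specimen against the V and the load spring gives (horizontal distance between red_center and seat below 0.003 m and value of joint handle above 0.0015 m), for 0.1 s.
At the end, for the whole second after the job is handed in: The robot holds the handle still with the load spring pressed in by 8 mm (6 to 10 mm), the red specimen flat on the plate, clamped by the plunger within 3 mm of its seat in the V, the other two specimens within 15 mm of where they stood (value of joint handle between 0.006 and 0.01 m and velocity of joint handle between -0.004 and 0.004 m/s and horizontal distance between red_center and seat below 0.003 m and height (world z) of red_center below 0.023 m and angle between red_center's own z axis and vertical below 0.1 rad and contact force between plunger and red_specimen above 5 N and contact force between any of the fingers, the arm and handle above 4 N and contact force between the fingers and red_specimen below 0.05 N and distance of each of green_center, black_center from where it was at the start of the episode below 0.015 m); the arm keeps its last pose, push and grip.
It fails at once if the load spring is pressed into the red band (beyond 12 mm) (value of joint handle above 0.0125 m).
It fails at once if the green or the black specimen is disturbed (distance of any of green_center, black_center from where it was at the start of the episode above 0.015 m).
It also fails if it takes over 58 s, if anything falls off the work surface, if the arm or the gripper's body presses on something with over 40 N, if the wrist force passes 120 N, or if a joint passes its speed limit or range.

ROBOT

A 6-joint arm with a two-finger parallel gripper is mounted at the origin on a cart in front of the work surface, level with it; the furniture and walls round the work are solid. World frame = base frame: x ahead of the robot, y to its left, z up, the work surface at z = 0. Lengths are in m, angles in rad, forces in N, time in s.
With the tool pointing down it reaches from about 0.35 to 0.975 m from the base axis. Payload 4.9 kg.
Tool frame: the origin (TCP) lies between the finger pads; the fingertips stand 17 mm ahead of it and the grasp point (between the pads) lies 2 mm behind it (manip.finger_overhang is the distance from the TCP to the fingertips, in m); y points along the fingers, z is the direction in which the jaws open and shut, and the axes are right-handed (so a half turn about y gives the same grasp; the last joint's range is limited). The gripper opens to 85 mm and grips with 20 to 120 N. Pads are 22 mm wide; open, the fingers measure 114 mm over their backs; the gripper's body (76 mm by 85 mm) begins 54 mm behind the grasp point. The pads swing forward as they close: fully open they stand 13 mm farther back than shut.
Start: joints at [1.133, 0.053, 1.613, -0, 1.476, -0.119], TCP at [0.196, 0.593, 0.248] pointing down, gripper open.
Joint ranges: [-3.01, 3.01], [-1.01, 2.22], [0.06, 2.58], [-1.02, 4.17], [0.09, 2.62], [-3.14, 3.14]. Speed limits (rad/s): [2.57, 2.57, 3.14, 3.14, 3.14, 3.14].

INTERFACE

Orientations are given as a 3x3 rotation matrix whose columns are the frame's x, y, z axes.
In Python, from station import manip gives the robot as it stands.
- The arm moves only by the tool jog_arm, never from a script. Its argument "commands" is a list of rows, each an object with "hand": the finger opening in m, from 0 to 0.0854; "linear": the shift along the world's x, y, z in m, a list of three; "yaw": the turn about the world's z in degrees. A call has 1 to 20 rows; each row is the pose to reach, as a shift and turn from the pose commanded when the call began; what a row does not reach only later rows make up. A row lasts 1/8 s, in which the tool goes at most 62.5 mm and 10.7 degrees, less where a joint would pass 70% of its speed; a pose out of reach is approached as far as the arm can. A call with a gripper value outside its range is refused whole. The fingers move at their own pace and stop on an object; "newtons" is the grip in N (left out, the last holds). Time passes only in rows, so rows that repeat a pose let the fingers close. It gives the time, the measured TCP pose, the force and the opening at its end, in the units of the state.
- manip.sense(): the state, without advancing time (a new reading comes with each control period).
- manip.camera(name): name is "scene" or "top" or "wrist"; returns a dict with "pixels" (384x512x3 uint8, red, green, blue), "camera_matrix" (3x3 intrinsics, pixels), "extrinsics" (4x4, takes a point from world to camera coordinates). Camera axes: x right, y down, z forward; pixel columns grow to the right and rows downward; lengths in m; the calibration is good to about 2 mm. The wrist camera is an equidistant fisheye: a pixel r from the principal point sees the ray r / f radians off the axis. A picture is of the moment at which its call begins. There is no depth.
- manip.close_job(): hands the job in, once; it reports no verdict.
The state is a dict: "time_s": time; "qpos": joint angles; "qvel": joint speeds; "effort": joint torques, N m; "ee_pos": TCP position; "orientation": TCP orientation; "contact_force": force on the tool from outside, world axes, zero at the start; "torque": the same for the moment, N m; "grip_width": opening from 0.0 (shut) to 1.0 (fully open).
Only numpy, scipy, OpenCV 4.12 (cv2) and the standard library are available. Lean on these libraries where they do the work, as an engineer would, in place of code of your own. Each camera call takes 0.05 s, during which the arm holds its last target.

## Working session

There is one attempt and no reset: what is moved stays moved. The work goes in short steps, Python scripts to look and compute and a tool call to move; the robot and the scene stay as the last step left them, time stands still between calls to the robot, and variables do not carry over. Pictures are saved under pics/ and viewed, and the job is handed in when it is done.

Besides the shell and the picture viewer there is one more tool, called after "Emit:" in YAML: its name, and indented under it one key for each argument. jog_arm: Moves the arm, as the interface text tells. Its arguments: {"type":"object","properties":{"commands":{"type":"array"},"newtons":{"type":"number"}},"required":["commands"]}

```bash
ls; mkdir -p pics; cat > h.py <<'E'
import numpy as np, cv2
from station import manip
def grab(name,fn):
    c=manip.camera(name); p=c["pixels"]; cv2.imwrite("pics/"+fn,cv2.cvtColor(p,cv2.COLOR_RGB2BGR)); np.savez("pics/"+fn[:-4]+".npz",p=p,K=c["camera_matrix"],E=c["extrinsics"]); return c
def ray(c,u,v,z):
    K=np.array(c["camera_matrix"]);E=np.array(c["extrinsics"])
    d=np.linalg.inv(K)@np.array([u,v,1.]);R=E[:3,:3];o=-R.T@E[:3,3];d=R.T@d
    return o+d*(z-o[2])/d[2]
def proj(c,P):
    K=np.array(c["camera_matrix"]);E=np.array(c["extrinsics"])
    q=K@(E[:3,:3]@np.array(P)+E[:3,3]);return q[:2]/q[2]
def load(fn):
    d=np.load("pics/"+fn+".npz");return dict(pixels=d["p"],camera_matrix=d["K"],extrinsics=d["E"])
E
python3 - <<'E'
from h import *
for n in("scene","top","wrist"):
    c=grab(n,n+"0.png"); E=np.array(c["extrinsics"]); print(n,-E[:3,:3].T@E[:3,3]); print(np.array(c["camera_matrix"]))
print(manip.sense())
E
```

```text
pics
scene [ 0.11719892 -0.89623772  0.46352068]
[[419.89417978   0.         259.49437062]
 [  0.         419.89417978 188.63713224]
 [  0.           0.           1.        ]]
top [ 0.34290894 -0.05306766  1.04834628]
[[427.12406064   0.         267.01798365]
 [  0.         427.12406064 186.91801036]
 [  0.           0.           1.        ]]
wrist [0.11823605 0.61915483 0.37302555]
[[297.31863964   0.         250.23940717]
 [  0.         297.31863964 193.12165211]
 [  0.           0.           1.        ]]
{'time_s': 0.15, 'qpos': array([ 1.13303093e+00,  5.32197322e-02,  1.61400949e+00, -3.59996475e-05,
        1.47601431e+00, -1.18993584e-01]), 'qvel': array([-0.00124217, -0.00079012, -0.00256663, -0.00074531,  0.00273318,
       -0.00177288]), 'effort': array([ 9.14563916e-04, -3.94242847e+01, -3.70722198e+01, -1.87252153e-04,
        4.65949342e-03,  3.05760136e-05]), 'ee_pos': array([0.19567657, 0.59307673, 0.24731796]), 'orientation': array([[ 9.49622072e-01, -6.67377744e-04,  3.13396674e-01],
       [-3.13397343e-01, -1.51039810e-03,  9.49620884e-01],
       [-1.60402101e-04, -9.99998637e-01, -1.64346179e-03]]), 'contact_force': array([-0.18215281,  0.55147923,  0.32249284]), 'torque': array([-0.07756628,  0.00924763, -0.00251852]), 'grip_width': 0.996704203225608}
```

View pics/scene0.png

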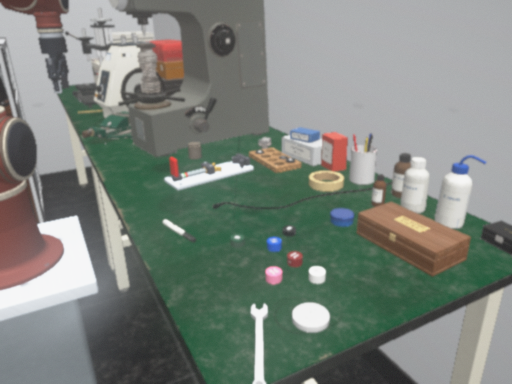

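View pics/top0.png

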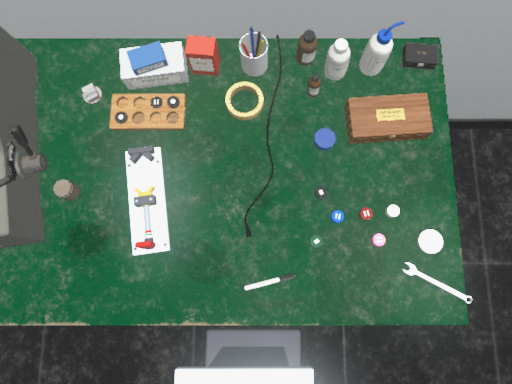

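View pics/wrist0.png

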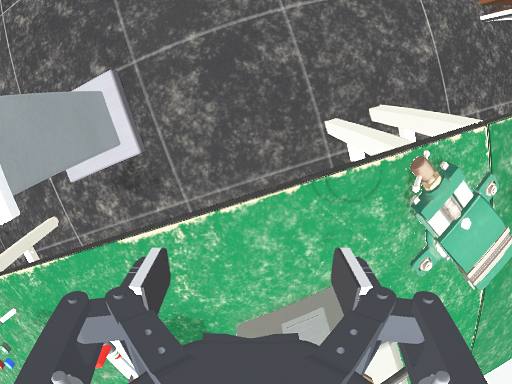

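The scene view shows the fixture at about (210,173) and the loose discs around (240–320, 230–280). In the top view the fixture is at (147,200). The loose discs are black (321,193), blue (337,216), red (366,213), white (393,211), pink (378,240) and green (316,241). The red one at (366,213) fits "red resin-mounted specimen". I'll confirm it in an enlarged crop.

```bash
python3 - <<'E'
from h import *
c=load("top0");p=cv2.cvtColor(c["pixels"],cv2.COLOR_RGB2BGR)
a=cv2.resize(p[175:260,300:410],None,fx=5,fy=5,interpolation=cv2.INTER_CUBIC)
cv2.imwrite("pics/cropA.png",a)
b=cv2.resize(p[140:260,110:185],None,fx=5,fy=5,interpolation=cv2.INTER_CUBIC)
cv2.imwrite("pics/cropB.png",b)
hsv=cv2.cvtColor(p,cv2.COLOR_BGR2HSV)
for n,(u,v) in dict(red=(366,213),pink=(378,240),green=(316,241),black=(321,193),blue=(337,216)).items(): print(n,p[v-3:v+4,u-5:u+6].reshape(-1,3).mean(0)[::-1], ray(c,u,v,.018))
m=((hsv[...,0]<10)|(hsv[...,0]>170))&(hsv[...,1]>110)
m[:175]=0
n,l,s,ce=cv2.connectedComponentsWithStats(m.astype('uint8'))
for i in range(1,n):
  if s[i][4]>15: print(s[i],ce[i])
E
```

```text
red [209.11688312 144.20779221 141.44155844] [ 0.50885403 -0.29551689  0.018     ]
pink [245.68831169 219.83116883 237.02597403] [ 0.44315835 -0.32098603  0.018     ]
green [136.03896104 171.19480519 151.61038961] [ 0.44090861 -0.17175433  0.018     ]
black [123.41558442 129.79220779 126.46753247] [ 0.55879443 -0.18716738  0.018     ]
blue [132.48051948 181.31168831 244.37662338] [ 0.50153362 -0.22449274  0.018     ]
[360 207  13  13  79] [365.50632911 213.10126582]
[136 241  19   7 101] [144.96039604 244.22772277]
```

View pics/cropA.png

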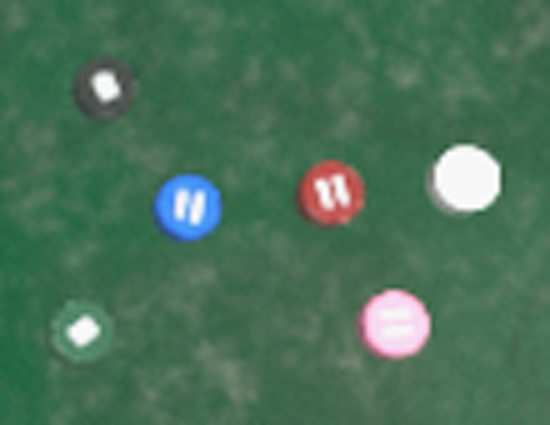

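View pics/cropB.png

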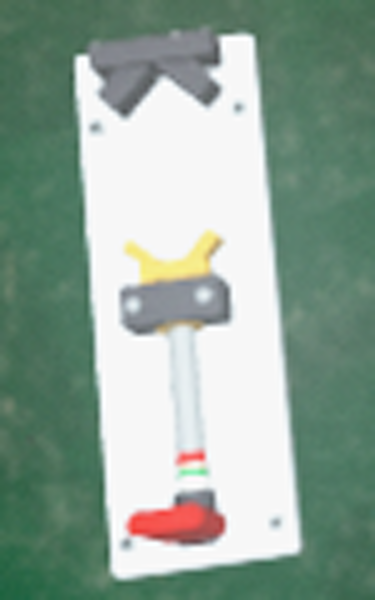

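The crop confirms the red disc at (366,213), clearly distinct from the pink and blue ones. The handle is at (145,244), and the V is at (142,155) on the far side. Next I'll measure the plate pose and the red disc's centre.

```bash
python3 - <<'E'
from h import *
c=load("top0");p=cv2.cvtColor(c["pixels"],cv2.COLOR_RGB2BGR);hsv=cv2.cvtColor(p,cv2.COLOR_BGR2HSV)
# plate
m=((hsv[...,1]<45)&(hsv[...,2]>150)).astype('uint8'); mm=np.zeros_like(m); mm[140:260,115:180]=m[140:260,115:180]
pts=cv2.findNonZero(mm)
W=np.array([ray(c,u,v,.012)[:2] for u,v in pts[:,0]],np.float32)
r=cv2.minAreaRect(W*1000);print(r); print(cv2.boxPoints(r))
hull=cv2.convexHull(pts)
# red
m=(((hsv[...,0]<12)|(hsv[...,0]>168))&(hsv[...,1]>60)).astype('uint8')
mm=np.zeros_like(m); mm[200:226,352:380]=m[200:226,352:380]
cn=max(cv2.findContours(mm,0,2)[0],key=cv2.contourArea)
print(cv2.minEnclosingCircle(cn),cv2.boundingRect(cn))
h=cv2.convexHull(cn); M=cv2.moments(h);u,v=M['m10']/M['m00'],M['m01']/M['m00'];print(u,v,ray(c,u,v,.016))
s=load("scene0");print(proj(s,ray(c,u,v,.018)))
q=cv2.cvtColor(s["pixels"],cv2.COLOR_RGB2BGR)
cv2.imwrite("pics/cropS.png",cv2.resize(q[215:300,220:340],None,fx=5,fy=5))
cv2.imwrite("pics/cropS2.png",cv2.resize(q[140:200,150:270],None,fx=5,fy=5))
E
```

```text
((547.1690673828125, 243.4836883544922), (271.3340148925781, 92.71726989746094), 8.092378616333008)
[[406.3271  270.28293]
 [419.37885 178.48889]
 [688.01105 216.68445]
 [674.9593  308.4785 ]]
((365.5714416503906, 213.42857360839844), 6.6179351806640625) (360, 207, 13, 13)
365.77961432506885 213.24931129476582 [ 0.50856069 -0.29541689  0.016     ]
[295.17186674 254.0779654 ]
```

View pics/cropS.png

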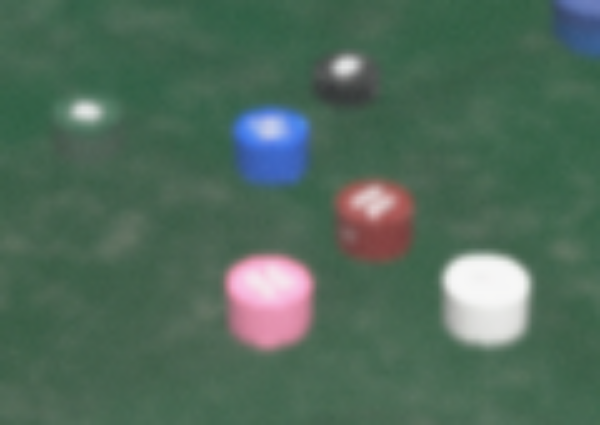

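View pics/cropS2.png

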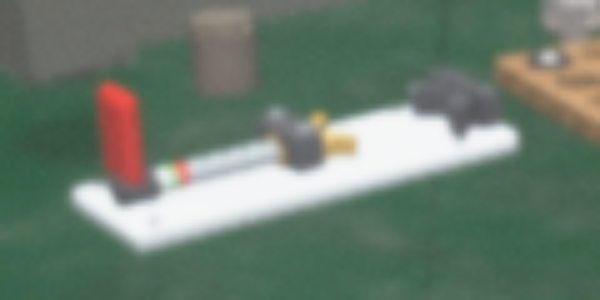

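Scene crop agrees: red at about (295,258), beside pink (274,275) and blue (275,244). Fixture yaw is about 8.1° and its origin about (0.578, 0.248). I'll move over the red disc through a waypoint, with the jaws along fixture y.

Emit:
jog_arm:
  commands:
    - {"hand":0.055,"linear":[0.2,-0.3,0],"yaw":26.4}
    - {"hand":0.055,"linear":[0.2,-0.3,0],"yaw":26.4}
    - {"hand":0.055,"linear":[0.2,-0.3,0],"yaw":26.4}
    - {"hand":0.055,"linear":[0.2,-0.3,0],"yaw":26.4}
    - {"hand":0.055,"linear":[0.2,-0.3,0],"yaw":26.4}
    - {"hand":0.055,"linear":[0.2,-0.3,0],"yaw":26.4}
    - {"hand":0.055,"linear":[0.313,-0.888,-0.09],"yaw":26.4}
    - {"hand":0.055,"linear":[0.313,-0.888,-0.09],"yaw":26.4}
    - {"hand":0.055,"linear":[0.313,-0.888,-0.09],"yaw":26.4}
    - {"hand":0.055,"linear":[0.313,-0.888,-0.09],"yaw":26.4}
    - {"hand":0.055,"linear":[0.313,-0.888,-0.09],"yaw":26.4}
    - {"hand":0.055,"linear":[0.313,-0.888,-0.09],"yaw":26.4}
    - {"hand":0.055,"linear":[0.313,-0.888,-0.09],"yaw":26.4}
    - {"hand":0.055,"linear":[0.313,-0.888,-0.09],"yaw":26.4}
    - {"hand":0.055,"linear":[0.313,-0.888,-0.09],"yaw":26.4}
    - {"hand":0.055,"linear":[0.313,-0.888,-0.09],"yaw":26.4}
    - {"hand":0.055,"linear":[0.313,-0.888,-0.09],"yaw":26.4}
    - {"hand":0.055,"linear":[0.313,-0.888,-0.09],"yaw":26.4}

```text
time_s: 2.4
ee_pos: [0.5086, -0.2939, 0.1579]
orientation: [[0.99, -0.001, -0.142], [0.142, 0.001, 0.99], [-0.001, -1.0, 0.001]]
contact_force: [-0.6, 0.3, -0.3]
grip_width: 0.648
```

```bash
cat >> h.py <<'E'
def wray(c,u,v,z):
    K=np.array(c["camera_matrix"]);E=np.array(c["extrinsics"])
    x=(u-K[0,2])/K[0,0];y=(v-K[1,2])/K[1,1];r=np.hypot(x,y)+1e-12
    d=np.array([x/r*np.sin(r),y/r*np.sin(r),np.cos(r)]);R=E[:3,:3];o=-R.T@E[:3,3];d=R.T@d
    return o+d*(z-o[2])/d[2]
def wproj(c,P):
    K=np.array(c["camera_matrix"]);E=np.array(c["extrinsics"])
    q=E[:3,:3]@np.array(P)+E[:3,3];s=np.hypot(q[0],q[1]);t=np.arctan2(s,q[2])
    return np.array([K[0,2]+K[0,0]*t*q[0]/s,K[1,2]+K[1,1]*t*q[1]/s])
E
python3 - <<'E'
from h import *
c=grab("wrist","wrist1.png"); s=manip.sense();print(s["ee_pos"],s["orientation"],s["grip_width"],s["contact_force"])
print(wproj(c,[.5086,-.2954,.018]),wproj(c,s["ee_pos"]))
E
```

```text
[ 0.50872674 -0.29347048  0.15818958] [[ 9.89831293e-01 -3.51051306e-04 -1.42245869e-01]
 [ 1.42246061e-01  5.99745994e-04  9.89831146e-01]
 [-2.62170126e-04 -9.99999759e-01  6.43583018e-04]] 0.6455201998099644 [-0.17366358  0.28604974  0.09896361]
[247.88529111 186.20315416] [249.85318084 269.40649796]
```

View pics/wrist1.png

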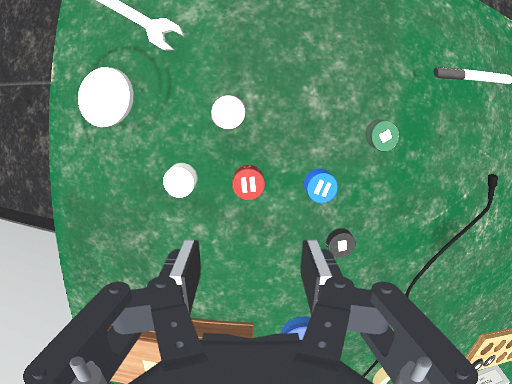

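In the wrist view the red disc is at (249,184) against a prediction of (248,186). The jaws straddle it, and black (341,243) and blue (321,187) are clear. I'll refine the position.

```bash
python3 - <<'E'
from h import *
c=load("wrist1");hsv=cv2.cvtColor(c["pixels"],cv2.COLOR_RGB2HSV)
m=(((hsv[...,0]<10)|(hsv[...,0]>168))&(hsv[...,1]>80)&(hsv[...,2]>150)).astype('uint8');m[:150]=0;m[220:]=0;m[:,:220]=0;m[:,280:]=0
cn=max(cv2.findContours(m,0,1)[0],key=cv2.contourArea)
W=np.array([wray(c,u,v,.018)[:2]*1000 for u,v in cn[:,0]],np.float32)
print(cv2.minEnclosingCircle(W),cv2.fitEllipse(cv2.convexHull(W)), cv2.boundingRect(cn))
E
```

```text
((505.72442626953125, -296.0431823730469), 16.2265567779541) ((506.22216796875, -295.8037109375), (29.767433166503906, 31.625904083251953), 125.0660400390625) (232, 168, 33, 32)
```

Emit:
jog_arm:
  commands:
    - {"hand":0.055,"linear":[-0.002,-0.001,-0.06],"yaw":0}
    - {"hand":0.055,"linear":[-0.002,-0.001,-0.1],"yaw":0}
    - {"hand":0.055,"linear":[-0.002,-0.001,-0.12],"yaw":0}
    - {"hand":0.055,"linear":[-0.002,-0.001,-0.136],"yaw":0}
    - {"hand":0.055,"linear":[-0.002,-0.001,-0.136],"yaw":0}
    - {"hand":0.055,"linear":[-0.002,-0.001,-0.136],"yaw":0}

```text
time_s: 3.2
ee_pos: [0.508, -0.2962, 0.024]
orientation: [[0.99, 0.002, -0.142], [0.142, -0.002, 0.99], [0.002, -1.0, -0.002]]
contact_force: [0.4, -0.5, 0.1]
grip_width: 0.644
```

Emit:
jog_arm:
  commands:
    - {"hand":0.02,"linear":[0,0,0],"yaw":0}
    - {"hand":0.02,"linear":[0,0,0],"yaw":0}
    - {"hand":0.02,"linear":[0,0,0],"yaw":0}
    - {"hand":0.02,"linear":[0,0,0],"yaw":0}
    - {"hand":0.02,"linear":[0,0,0],"yaw":0}
    - {"hand":0.02,"linear":[0,0,0],"yaw":0}
  newtons: 25

```text
time_s: 3.95
ee_pos: [0.5078, -0.2962, 0.0238]
orientation: [[0.99, 0.002, -0.141], [0.141, -0.001, 0.99], [0.002, -1.0, -0.002]]
contact_force: [-0.8, 0.7, 5.5]
grip_width: 0.342
```

```bash
python3 - <<'E'
from h import *
c=grab("wrist","wrist2.png"); s=manip.sense();print(s["ee_pos"],s["grip_width"]*.0854,s["contact_force"])
E
```

```text
[ 0.50774657 -0.29622682  0.02376613] 0.028827428743237314 [-0.0255122   0.67873612  6.93120808]
```

View pics/wrist2.png

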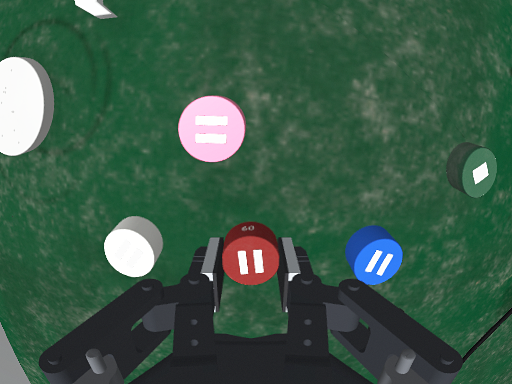

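The red disc is between the pads with the opening at 29 mm. I'll lift it and carry it over the fixture, staying high.

Emit:
jog_arm:
  commands:
    - {"hand":0.02,"linear":[0,0,0.02],"yaw":0}
    - {"hand":0.02,"linear":[0,0,0.06],"yaw":0}
    - {"hand":0.02,"linear":[0,0,0.12],"yaw":0}
    - {"hand":0.02,"linear":[0.098,0.548,0.13],"yaw":0}
    - {"hand":0.02,"linear":[0.098,0.548,0.13],"yaw":0}
    - {"hand":0.02,"linear":[0.098,0.548,0.13],"yaw":0}
    - {"hand":0.02,"linear":[0.098,0.548,0.13],"yaw":0}
    - {"hand":0.02,"linear":[0.098,0.548,0.13],"yaw":0}
    - {"hand":0.02,"linear":[0.098,0.548,0.13],"yaw":0}
    - {"hand":0.02,"linear":[0.098,0.548,0.13],"yaw":0}
    - {"hand":0.02,"linear":[0.098,0.548,0.13],"yaw":0}
    - {"hand":0.02,"linear":[0.098,0.548,0.13],"yaw":0}
    - {"hand":0.02,"linear":[0.098,0.548,0.13],"yaw":0}
    - {"hand":0.02,"linear":[0.098,0.548,0.13],"yaw":0}
    - {"hand":0.02,"linear":[0.098,0.548,0.13],"yaw":0}
    - {"hand":0.02,"linear":[0.098,0.548,0.13],"yaw":0}

```text
time_s: 6.0
ee_pos: [0.6049, 0.2513, 0.1525]
orientation: [[0.99, -0.0, -0.14], [0.14, -0.0, 0.99], [-0.0, -1.0, -0.0]]
contact_force: [-0.1, 0.7, -0.2]
grip_width: 0.337
```

```bash
python3 - <<'E'
from h import *
c=grab("wrist","wrist3.png"); s=manip.sense();print(s["ee_pos"],s["grip_width"]*.0854,s["contact_force"])
o=np.array([.578,.248]);ex=np.array([.990,.1407]);ey=np.array([-.1407,.990])
for n,(x,y,z) in dict(spot=(28,0,12),seat=(58,0,12),tipL=(-2,21,29),tipR=(-2,-21,29),vL=(59,20.5,36),vR=(59,-20.5,36),c1=(-165,45,12),c2=(-165,-45,12),c3=(100,45,12),c4=(100,-45,12)).items():
  q=o+(x*ex+y*ey)/1000; print(n,q,wproj(c,[*q,z/1000]))
E
```

```text
[0.60493374 0.25141113 0.15242559] 0.029103561525241045 [ 1.42702088 -0.05549713 -0.31074061]
spot [0.60572   0.2519396] [250.31891466 187.06874811]
seat [0.63542   0.2561606] [250.33250413 216.59546253]
tipL [0.5730653 0.2685086] [274.80722364 159.5138269 ]
tipR [0.5789747 0.2269286] [225.79387962 159.53428755]
vL [0.63352565 0.2765963 ] [273.1209787  227.92124094]
vR [0.63929435 0.2360063 ] [227.53958766 227.93625524]
c1 [0.4083185 0.2693345] [300.37088931 -17.40528321]
c2 [0.4209815 0.1802345] [200.0526063  -17.34178155]
c3 [0.6706685 0.30662  ] [293.81033007 253.62229977]
c4 [0.6833315 0.21752  ] [206.8905241  253.64855442]
```

View pics/wrist3.png

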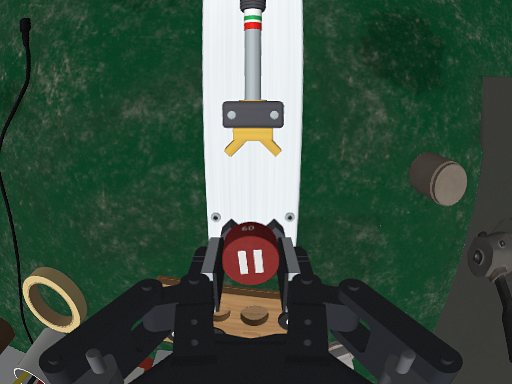

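The wrist view shows brass tips near (229,155) and (280,155), against predictions of (226,160) and (275,160). So the fixture sits a few mm toward +y and −x from my estimate. I'll measure it more precisely.

```bash
python3 - <<'E'
from h import *
c=load("wrist3");p=c["pixels"];hsv=cv2.cvtColor(p,cv2.COLOR_RGB2HSV)
m=((hsv[...,0]>15)&(hsv[...,0]<35)&(hsv[...,1]>110)&(hsv[...,2]>100)).astype('uint8');m[:120]=0;m[170:]=0;m[:,:210]=0;m[:,300:]=0
cn=max(cv2.findContours(m,0,1)[0],key=cv2.contourArea)[:,0]
print("brass",cn.min(0),cn.max(0))
print("tips rows",[ (v,cn[cn[:,1]==v][:,0]) for v in range(cn[:,1].max()-3,cn[:,1].max()+1)])
# plate edges
L=[];R=[]
for v in range(60,215,10):
  row=(hsv[v,:,1]<40)&(hsv[v,:,2]>150); x=np.where(row[190:320])[0]+190
  L.append(wray(c,x.min()-.5,v,.012)[:2]);R.append(wray(c,x.max()+.5,v,.012)[:2])
L=np.array(L);R=np.array(R)
for A in(L,R):
  vx,vy,x0,y0=cv2.fitLine((A*1000).astype(np.float32),cv2.DIST_HUBER,0,.01,.01).ravel();print(np.degrees(np.arctan(vy/vx)),x0,y0, y0+vy/vx*(600-x0))
for u in(cn[:,0].min(),cn[:,0].max()): print(wray(c,u,cn[:,1].max()-3,.029))
cv2.imwrite("pics/cropW3.png",cv2.cvtColor(cv2.resize(p[90:300,190:320],None,fx=4,fy=4)[:600],cv2.COLOR_RGB2BGR))
E
```

```text
brass [225 128] [280 155]
tips rows [(152, array([226, 234, 272, 278], dtype=int32)), (153, array([227, 233, 273, 277], dtype=int32)), (154, array([228, 232, 274, 276], dtype=int32)), (155, array([229, 230, 231, 275], dtype=int32))]
7.92351 572.91846 204.35872 208.12791
8.105322 540.8767 289.31436 297.73447
[0.57253424 0.22545888 0.029     ]
[0.56592697 0.2718623  0.029     ]
```

View pics/cropW3.png

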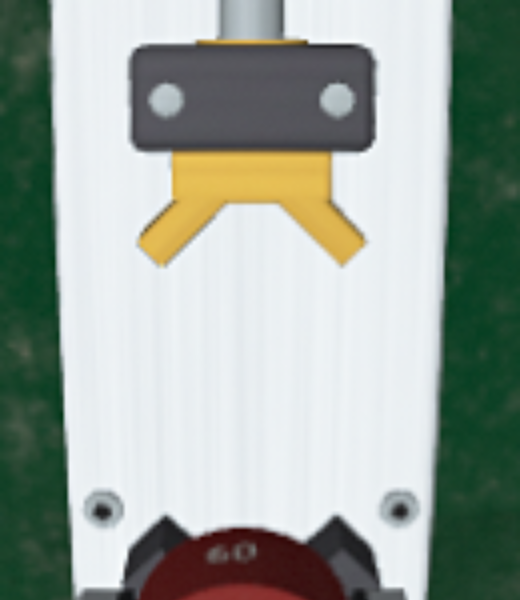

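```bash
python3 - <<'E'
from h import *
c=load("wrist3");t=wray(c,252.6,155.5,.029)[:2];print("tipmid",t)
a=np.radians(8.03);ex=np.array([np.cos(a),np.sin(a)])
y=.2529+np.tan(a)*(t[0]-.6);print("plate axis y there",y)
o=np.array([t[0],(y+t[1])/2])+.002*ex;print("origin",o,"spot",o+.028*ex,"seat",o+.058*ex,"face at -?")
# top view check: project tips
T=load("top0");print([proj(T,[*(o+x*ex),.029]) for x in(-.002,.059)])
for z in (.018,.15+.0):pass
# held disc: top centre pixel
print("disc",wray(c,250.5,262,.1525-.0238+.018), "tcp", manip.sense()["ee_pos"])
E
```

```text
tipmid [0.57233144 0.24917585]
plate axis y there 0.24899666305366064
origin [0.57431183 0.24936564] spot [0.60203729 0.25327701] seat [0.63174314 0.25746775] face at -?
[array([143.03295578, 186.8157681 ]), array([141.11631511, 163.02244475])]
disc [0.60436627 0.25186377 0.1467    ] tcp [0.60493374 0.25141113 0.15242559]
```

Emit:
jog_arm:
  commands:
    - {"hand":0.02,"linear":[-0.0025,0.0015,-0.05],"yaw":0}
    - {"hand":0.02,"linear":[-0.0025,0.0015,-0.09],"yaw":0}
    - {"hand":0.02,"linear":[-0.0025,0.0015,-0.105],"yaw":0}
    - {"hand":0.02,"linear":[-0.0025,0.0015,-0.112],"yaw":0}
    - {"hand":0.02,"linear":[-0.0025,0.0015,-0.117],"yaw":0}
    - {"hand":0.02,"linear":[-0.0025,0.0015,-0.117],"yaw":0}
    - {"hand":0.02,"linear":[-0.0025,0.0015,-0.117],"yaw":0}
    - {"hand":0.02,"linear":[-0.0025,0.0015,-0.117],"yaw":0}

```text
time_s: 7.05
ee_pos: [0.6029, 0.2542, 0.0361]
orientation: [[0.99, 0.001, -0.142], [0.142, 0.0, 0.99], [0.001, -1.0, 0.0]]
contact_force: [0.1, -0.4, 0.7]
grip_width: 0.341
```

```bash
python3 - <<'E'
from h import *
c=grab("wrist","wrist4.png"); s=manip.sense();print(s["ee_pos"],s["grip_width"]*.0854,s["contact_force"])
c=grab("scene","scene4.png"); p=c["pixels"][130:200,140:270]
cv2.imwrite("pics/cropS4.png",cv2.cvtColor(cv2.resize(p,None,fx=5,fy=5),cv2.COLOR_RGB2BGR))
E
```

```text
[0.60267733 0.25411777 0.03589034] 0.029171742393374694 [ 0.05148067 -0.93910397  0.02946825]
```

View pics/wrist4.png

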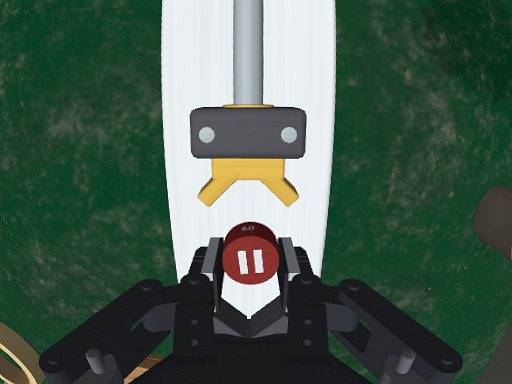

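View pics/cropS4.png

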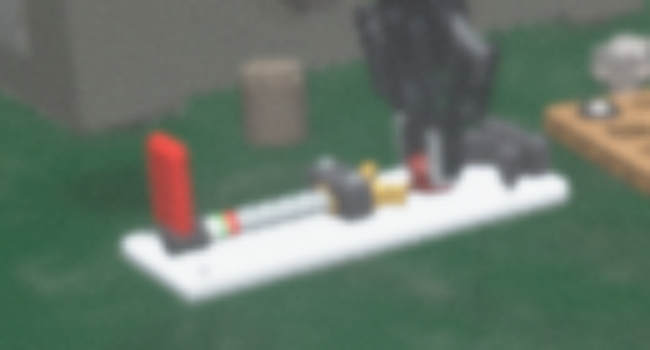

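The disc sits on the axis between plunger and V (disc about (250,252), brass tips (208,200) and (290,200)). It's almost in contact with the plate, so I'll lower it another 1.5 mm.

Emit:
jog_arm:
  commands:
    - {"hand":0.02,"linear":[0,0,-0.0015],"yaw":0}
    - {"hand":0.02,"linear":[0,0,-0.0015],"yaw":0}
    - {"hand":0.02,"linear":[0,0,-0.0015],"yaw":0}

```text
time_s: 7.52
ee_pos: [0.6029, 0.2542, 0.0358]
orientation: [[0.99, 0.001, -0.142], [0.142, 0.0, 0.99], [0.001, -1.0, -0.0]]
contact_force: [-3.7, -0.6, 7.6]
grip_width: 0.343
```

7.6 N upward means the disc is resting on the plate. Releasing and going up.

Emit:
jog_arm:
  commands:
    - {"hand":0.035,"linear":[0,0,0],"yaw":0}
    - {"hand":0.05,"linear":[0,0,0.001],"yaw":0}
    - {"hand":0.05,"linear":[0,0,0.001],"yaw":0}
    - {"hand":0.05,"linear":[0,0,0.001],"yaw":0}
    - {"hand":0.05,"linear":[0,0,0.001],"yaw":0}
    - {"hand":0.05,"linear":[0,0,0.02],"yaw":0}
    - {"hand":0.05,"linear":[0,0,0.05],"yaw":0}
    - {"hand":0.05,"linear":[0,0,0.1],"yaw":0}
    - {"hand":0.05,"linear":[0,0,0.12],"yaw":0}
    - {"hand":0.05,"linear":[0,0,0.12],"yaw":0}
    - {"hand":0.05,"linear":[0,0,0.12],"yaw":0}

```text
time_s: 8.9
ee_pos: [0.6012, 0.2536, 0.1517]
orientation: [[0.99, -0.003, -0.141], [0.141, -0.001, 0.99], [-0.003, -1.0, -0.0]]
contact_force: [0.4, -0.5, -0.5]
grip_width: 0.586
```

```bash
python3 - <<'E'
from h import *
c=grab("wrist","wrist5.png"); s=manip.sense();print(s["ee_pos"],s["grip_width"]*.0854,s["contact_force"],s["time_s"])
hsv=cv2.cvtColor(c["pixels"],cv2.COLOR_RGB2HSV)
m=(((hsv[...,0]<10)|(hsv[...,0]>168))&(hsv[...,1]>80)&(hsv[...,2]>120)).astype('uint8')
m[:120]=0
cn=max(cv2.findContours(m,0,1)[0],key=cv2.contourArea);print(cv2.boundingRect(cn))
W=np.array([wray(c,u,v,.03)[:2]*1000 for u,v in cn[:,0]],np.float32)
e=cv2.fitEllipse(cv2.convexHull(W));print(e)
a=np.radians(8.03);o=np.array([574.3,249.4]);d=np.array(e[0])-o;print(d@[np.cos(a),np.sin(a)],d@[-np.sin(a),np.cos(a)])
ex=np.array([np.cos(a),np.sin(a)])
for x in (-150,-160): print(x,o+x*ex)
E
```

```text
[0.6010246  0.25357453 0.15112835] 0.05001777253568865 [ 0.1067829  -0.20959776 -1.21195444] 8.95
(234, 178, 34, 32)
((602.0040893554688, 254.55108642578125), (28.825584411621094, 29.100252151489258), 23.096900939941406)
28.152015908081328 1.2305521901988394
-150 [425.77074068 228.44626225]
-160 [415.86879006 227.0493464 ]
```

View pics/wrist5.png

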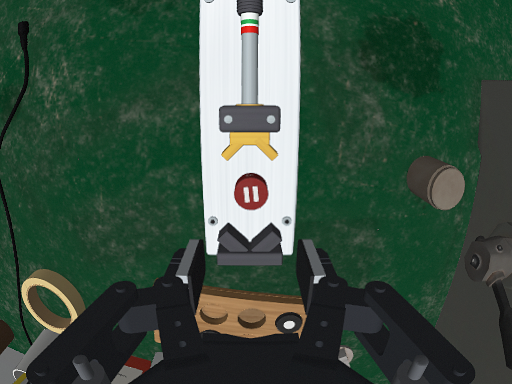

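The specimen is released, standing at fixture x = 28 mm, y = +1 mm, with the plunger still back. Next I'll close the fingers and view the handle from above.

Emit:
jog_arm:
  commands:
    - {"hand":0.0,"linear":[-0.1,-0.014,0.02],"yaw":0}
    - {"hand":0.0,"linear":[-0.1,-0.014,0.02],"yaw":0}
    - {"hand":0.0,"linear":[-0.1,-0.014,0.02],"yaw":0}
    - {"hand":0.0,"linear":[-0.1,-0.014,0.02],"yaw":0}
    - {"hand":0.0,"linear":[-0.1,-0.014,0.02],"yaw":0}
    - {"hand":0.0,"linear":[-0.1,-0.014,0.02],"yaw":0}

```text
time_s: 9.7
ee_pos: [0.503, 0.2399, 0.1734]
orientation: [[0.99, -0.001, -0.141], [0.141, -0.0, 0.99], [-0.001, -1.0, -0.0]]
contact_force: [0.2, 0.4, -0.1]
grip_width: 0.003
```

```bash
python3 - <<'E'
from h import *
c=grab("wrist","wrist6.png"); s=manip.sense();print(s["ee_pos"],s["grip_width"],s["contact_force"],s["time_s"])
E
```

```text
[0.50289992 0.23994569 0.17354156] 0.003042171098557392 [-1.76114081 -0.98311951 -0.32074576] 9.75
```

View pics/wrist6.png

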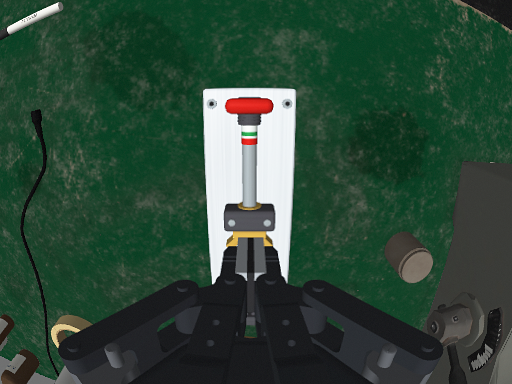

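The red handle is at u 225–273, v 98–115, and the rod bands lie near (249,135).

```bash
python3 - <<'E'
from h import *
c=load("wrist6");hsv=cv2.cvtColor(c["pixels"],cv2.COLOR_RGB2HSV)
m=(((hsv[...,0]<10)|(hsv[...,0]>168))&(hsv[...,1]>120)&(hsv[...,2]>80)).astype('uint8');m[:80]=0;m[128:]=0
cn=max(cv2.findContours(m,0,1)[0],key=cv2.contourArea);x,y,w,h=cv2.boundingRect(cn);print(x,y,w,h)
a=np.radians(8.03);R=np.array([[np.cos(a),np.sin(a)],[-np.sin(a),np.cos(a)]]);o=np.array([574.3,249.4])
E=np.array(c["extrinsics"]);cam=-E[:3,:3].T@E[:3,3];print("cam fix",R@(cam[:2]*1000-o),cam[2])
for z in(.028,.07,.082):
  for v in(y-.5,y+h-.5): print(z,v,R@(wray(c,x+w/2-.5,v,z)[:2]*1000-o))
  print([ (R@(wray(c,u,y+h/2,z)[:2]*1000-o))[1] for u in(x-.5,x+w-.5)])
# plate back edge
col=hsv[:,215];
w_=np.where((col[:,1]<40)&(col[:,2]>150))[0];print(w_.min(),R@(wray(c,215,w_.min()-.5,.012)[:2]*1000-o))
E
```

```text
225 98 48 16
cam fix [-153.41306226    1.06410946] 0.29931661936782616
0.028 97.5 [-153.83019749   -0.61420273]
0.028 113.5 [-139.21636088   -0.59779472]
[np.float64(-22.258127945360673), np.float64(21.026384623111817)]
0.07 97.5 [-153.76562467   -0.35439884]
0.07 113.5 [-141.41402005   -0.3405308 ]
[np.float64(-18.647829493528487), np.float64(17.93621064494061)]
0.082 97.5 [-153.74717529   -0.28016916]
0.082 113.5 [-142.04192267   -0.26702683]
[np.float64(-17.61631565014783), np.float64(17.053303794034566)]
89 [-162.96076385  -32.60057367]
```

Push face is at fixture x ≈ −154 mm. I'll come down behind the handle at x ≈ −195 with the tips about 40 mm over the bench.

Emit:
jog_arm:
  commands:
    - {"hand":0.0,"linear":[-0.122,-0.018,0],"yaw":0}
    - {"hand":0.0,"linear":[-0.122,-0.018,0],"yaw":0}
    - {"hand":0.0,"linear":[-0.122,-0.018,0],"yaw":0}
    - {"hand":0.0,"linear":[-0.122,-0.018,0],"yaw":0}
    - {"hand":0.0,"linear":[-0.122,-0.018,-0.05],"yaw":0}
    - {"hand":0.0,"linear":[-0.122,-0.018,-0.09],"yaw":0}
    - {"hand":0.0,"linear":[-0.122,-0.018,-0.116],"yaw":0}
    - {"hand":0.0,"linear":[-0.122,-0.018,-0.116],"yaw":0}
    - {"hand":0.0,"linear":[-0.122,-0.018,-0.116],"yaw":0}

```text
time_s: 10.88
ee_pos: [0.3822, 0.2225, 0.0592]
orientation: [[0.99, 0.002, -0.141], [0.141, 0.001, 0.99], [0.002, -1.0, 0.0]]
contact_force: [0.4, 0.6, -0.6]
grip_width: 0.002
```

```bash
cat >> h.py <<'E'
def fx(P):
    a=np.radians(8.03);R=np.array([[np.cos(a),np.sin(a)],[-np.sin(a),np.cos(a)]]);return R@(np.array(P)[:2]*1000-[574.3,249.4])
E
python3 - <<'E'
from h import *
c=grab("wrist","wrist7.png"); s=manip.sense();print(s["ee_pos"],fx(s["ee_pos"]),s["contact_force"],s["time_s"])
E
```

```text
[0.38233469 0.22257098 0.05966194] [-193.83088886    0.24997161] [0.54910658 0.92801103 0.14831053] 10.925
```

View pics/wrist7.png

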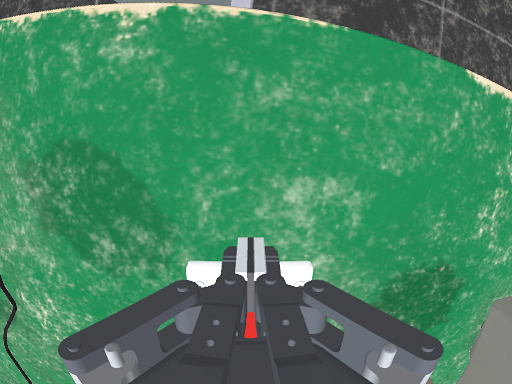

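Fingers are closed behind the handle on the axis (y = 0.2 mm). I'll push in stages.

Emit:
jog_arm:
  commands:
    - {"hand":0.0,"linear":[0.0099,0.0014,0],"yaw":0}
    - {"hand":0.0,"linear":[0.0198,0.0028,0],"yaw":0}
    - {"hand":0.0,"linear":[0.0238,0.0033,0],"yaw":0}
    - {"hand":0.0,"linear":[0.0277,0.0039,0],"yaw":0}
    - {"hand":0.0,"linear":[0.0317,0.0045,0],"yaw":0}
    - {"hand":0.0,"linear":[0.0356,0.005,0],"yaw":0}
    - {"hand":0.0,"linear":[0.0396,0.0056,0],"yaw":0}
    - {"hand":0.0,"linear":[0.0396,0.0056,0],"yaw":0}
    - {"hand":0.0,"linear":[0.0396,0.0056,0],"yaw":0}

```text
time_s: 12.05
ee_pos: [0.4199, 0.2276, 0.0577]
orientation: [[0.99, -0.0, -0.142], [0.142, -0.0, 0.99], [-0.0, -1.0, -0.0]]
contact_force: [-0.6, 0.8, 0.0]
grip_width: 0.001
```

```bash
cat > look.py <<'E'
import sys
from h import *
n=sys.argv[1]
s=manip.sense();print(s["ee_pos"],fx(s["ee_pos"]),s["contact_force"],s["time_s"])
c=grab("scene","scene"+n+".png");t=grab("top","top"+n+".png")
a=cv2.resize(c["pixels"][135:195,160:260],(800,480),interpolation=cv2.INTER_CUBIC)
cv2.imwrite("pics/cs"+n+".png",cv2.cvtColor(a,cv2.COLOR_RGB2BGR))
b=cv2.resize(t["pixels"][140:260,110:185],None,fx=5,fy=5,interpolation=cv2.INTER_CUBIC)
cv2.imwrite("pics/ct"+n+".png",cv2.cvtColor(b,cv2.COLOR_RGB2BGR))
E
python3 look.py 8
```

```text
[0.41990412 0.22755611 0.05773615] [-1.55933450e+02 -6.19102061e-02] [-0.62294854  0.84494121  0.02390539] 12.05
```

View pics/cs8.png

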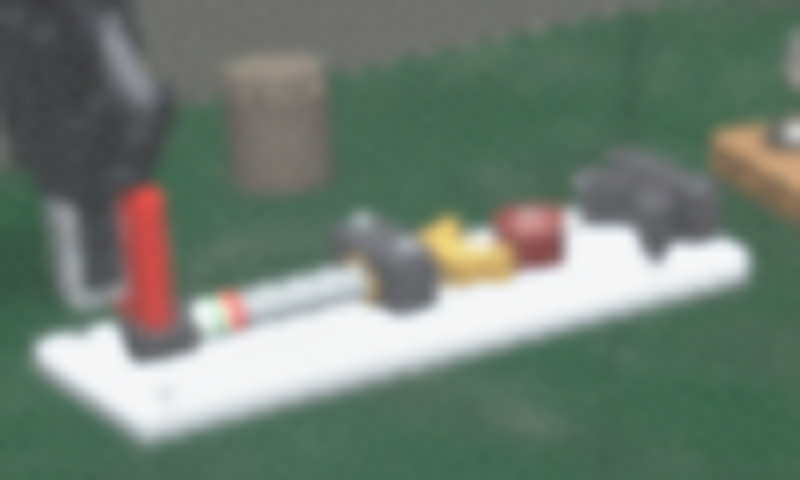

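View pics/ct8.png

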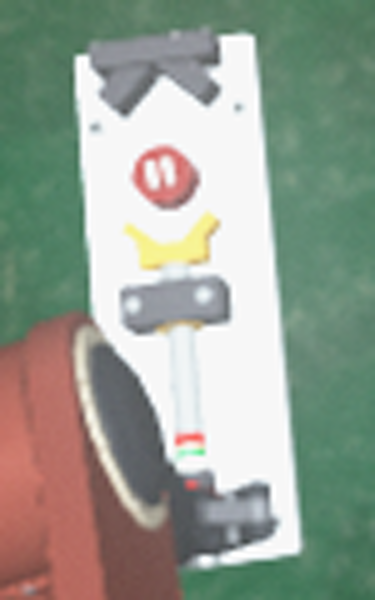

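Contact made; the plunger has advanced about 10 mm and the specimen stands upright ahead of it. Next, 40 mm more at a gentle pace.

Emit:
jog_arm:
  commands:
    - {"hand":0.0,"linear":[0.004,0.0006,0],"yaw":0}
    - {"hand":0.0,"linear":[0.0079,0.0011,0],"yaw":0}
    - {"hand":0.0,"linear":[0.0119,0.0017,0],"yaw":0}
    - {"hand":0.0,"linear":[0.0158,0.0022,0],"yaw":0}
    - {"hand":0.0,"linear":[0.0198,0.0028,0],"yaw":0}
    - {"hand":0.0,"linear":[0.0238,0.0034,0],"yaw":0}
    - {"hand":0.0,"linear":[0.0277,0.0039,0],"yaw":0}
    - {"hand":0.0,"linear":[0.0317,0.0045,0],"yaw":0}
    - {"hand":0.0,"linear":[0.0356,0.005,0],"yaw":0}
    - {"hand":0.0,"linear":[0.0396,0.0056,0],"yaw":0}
    - {"hand":0.0,"linear":[0.0396,0.0056,0],"yaw":0}
    - {"hand":0.0,"linear":[0.0396,0.0056,0],"yaw":0}
    - {"hand":0.0,"linear":[0.0396,0.0056,0],"yaw":0}

```text
time_s: 13.78
ee_pos: [0.4596, 0.2331, 0.0579]
orientation: [[0.99, 0.0, -0.142], [0.142, -0.0, 0.99], [0.0, -1.0, -0.0]]
contact_force: [-1.3, 0.2, 0.1]
grip_width: 0.002
```

```bash
python3 look.py 9
```

```text
[0.4595996  0.23314956 0.05788796] [-1.15845818e+02 -6.84207111e-02] [-1.26908136  0.19062446  0.08911056] 13.775
```

View pics/cs9.png

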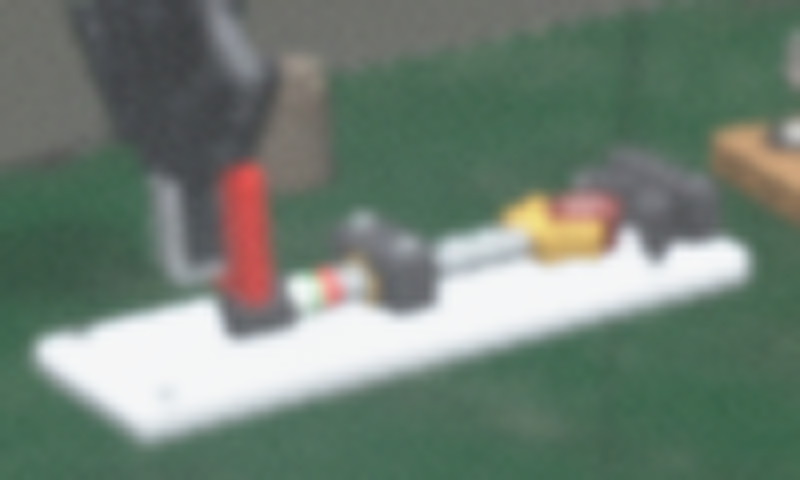

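View pics/ct9.png

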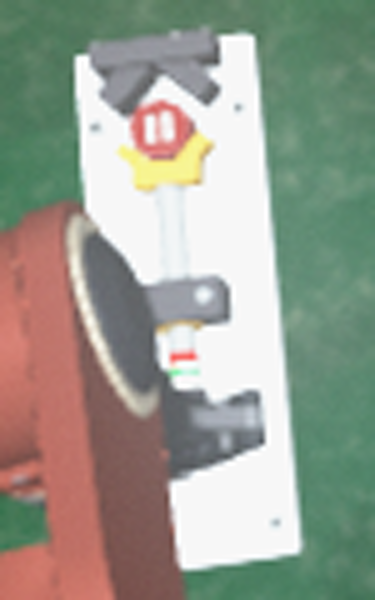

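The specimen is nested in the plunger just short of the V and the force is about 1.3 N. Slower steps now.

Emit:
jog_arm:
  commands:
    - {"hand":0.0,"linear":[0.002,0.0003,0],"yaw":0}
    - {"hand":0.0,"linear":[0.004,0.0006,0],"yaw":0}
    - {"hand":0.0,"linear":[0.0059,0.0008,0],"yaw":0}
    - {"hand":0.0,"linear":[0.0079,0.0011,0],"yaw":0}
    - {"hand":0.0,"linear":[0.0079,0.0011,0],"yaw":0}
    - {"hand":0.0,"linear":[0.0079,0.0011,0],"yaw":0}

```text
time_s: 14.62
ee_pos: [0.4676, 0.2343, 0.0578]
orientation: [[0.99, 0.0, -0.141], [0.141, 0.0, 0.99], [0.0, -1.0, 0.0]]
contact_force: [-2.0, 0.4, -0.4]
grip_width: -0.001
```

Emit:
jog_arm:
  commands:
    - {"hand":0.0,"linear":[0.001,0.00014,0],"yaw":0}
    - {"hand":0.0,"linear":[0.002,0.0003,0],"yaw":0}
    - {"hand":0.0,"linear":[0.002,0.0003,0],"yaw":0}
    - {"hand":0.0,"linear":[0.002,0.0003,0],"yaw":0}

```text
time_s: 15.12
ee_pos: [0.4696, 0.2346, 0.0578]
orientation: [[0.99, 0.0, -0.142], [0.142, 0.0, 0.99], [0.0, -1.0, -0.0]]
contact_force: [-1.7, -0.8, 0.3]
grip_width: 0.003
```

Emit:
jog_arm:
  commands:
    - {"hand":0.0,"linear":[0.001,0.00014,0],"yaw":0}
    - {"hand":0.0,"linear":[0.002,0.0003,0],"yaw":0}
    - {"hand":0.0,"linear":[0.002,0.0003,0],"yaw":0}
    - {"hand":0.0,"linear":[0.002,0.0003,0],"yaw":0}

```text
time_s: 15.62
ee_pos: [0.4712, 0.2349, 0.0577]
orientation: [[0.99, -0.001, -0.141], [0.141, -0.0, 0.99], [-0.001, -1.0, -0.0]]
contact_force: [-4.1, -1.0, 2.3]
grip_width: 0.001
```

```bash
python3 look.py 10
```

```text
[0.47118695 0.23486837 0.05767581] [-1.04131983e+02  1.48788407e-02] [-4.09746155 -1.04721794  2.29043432] 15.625
```

View pics/ct10.png

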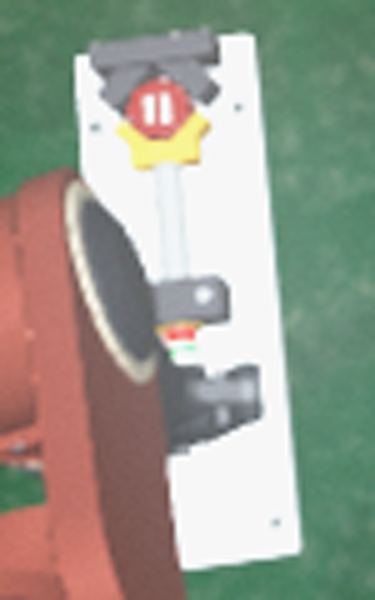

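Force is rising (about 4 N), and the specimen has reached the V. Continuing in 2 mm steps.

Emit:
jog_arm:
  commands:
    - {"hand":0.0,"linear":[0.001,0.00014,0],"yaw":0}
    - {"hand":0.0,"linear":[0.002,0.0003,0],"yaw":0}
    - {"hand":0.0,"linear":[0.002,0.0003,0],"yaw":0}
    - {"hand":0.0,"linear":[0.002,0.0003,0],"yaw":0}
    - {"hand":0.0,"linear":[0.002,0.0003,0],"yaw":0}

```text
time_s: 16.35
ee_pos: [0.4728, 0.2351, 0.0576]
orientation: [[0.99, -0.002, -0.142], [0.142, -0.0, 0.99], [-0.002, -1.0, -0.0]]
contact_force: [-5.8, -2.1, 3.1]
grip_width: 0.003
```

Emit:
jog_arm:
  commands:
    - {"hand":0.0,"linear":[0.001,0.00014,0],"yaw":0}
    - {"hand":0.0,"linear":[0.002,0.0003,0],"yaw":0}
    - {"hand":0.0,"linear":[0.002,0.0003,0],"yaw":0}
    - {"hand":0.0,"linear":[0.002,0.0003,0],"yaw":0}
    - {"hand":0.0,"linear":[0.002,0.0003,0],"yaw":0}

```text
time_s: 16.98
ee_pos: [0.4744, 0.2353, 0.0575]
orientation: [[0.99, -0.003, -0.141], [0.141, -0.001, 0.99], [-0.003, -1.0, -0.0]]
contact_force: [-7.5, -1.7, 4.5]
grip_width: 0.002
```

```bash
python3 look.py 11
```

```text
[0.47438299 0.23534519 0.05746435] [-1.00900666e+02  4.05593283e-02] [-7.52503138 -1.74315999  4.54628705] 16.975
```

View pics/ct11.png

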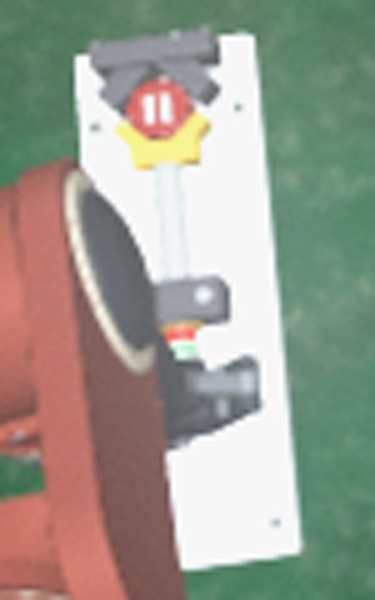

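View pics/cs11.png

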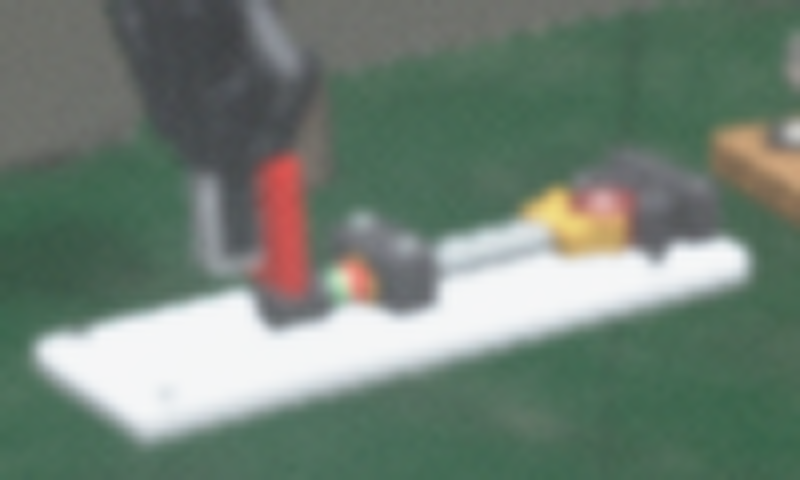

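Plunger and specimen have stopped moving and the force is about 7.7 N along the axis, so roughly 3.5 mm of spring travel. 3 mm more, then check.

Emit:
jog_arm:
  commands:
    - {"hand":0.0,"linear":[0.001,0.00014,0],"yaw":0}
    - {"hand":0.0,"linear":[0.002,0.0003,0],"yaw":0}
    - {"hand":0.0,"linear":[0.003,0.0004,0],"yaw":0}
    - {"hand":0.0,"linear":[0.003,0.0004,0],"yaw":0}
    - {"hand":0.0,"linear":[0.003,0.0004,0],"yaw":0}
    - {"hand":0.0,"linear":[0.003,0.0004,0],"yaw":0}

```text
time_s: 17.82
ee_pos: [0.4768, 0.2357, 0.0574]
orientation: [[0.99, -0.004, -0.142], [0.142, -0.001, 0.99], [-0.004, -1.0, -0.0]]
contact_force: [-10.5, -1.9, 6.0]
grip_width: 0.003
```

```bash
python3 look.py 12
```

```text
[0.4768161  0.23569312 0.0574172 ] [-9.84428135e+01  4.51913489e-02] [-10.4958437   -1.85885881   6.04815818] 17.825
```

View pics/ct12.png

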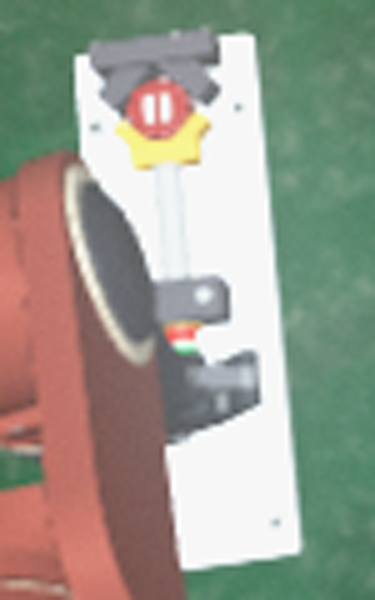

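View pics/cs12.png

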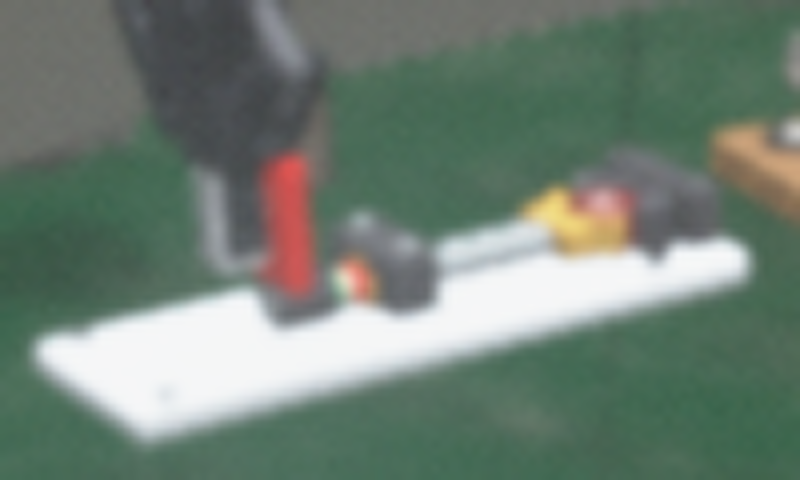

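Force is 10.7 N and the sleeve rim is at the green band, about 6.3 mm. A last 1.8 mm, then let it settle.

Emit:
jog_arm:
  commands:
    - {"hand":0.0,"linear":[0.001,0.00014,0],"yaw":0}
    - {"hand":0.0,"linear":[0.0018,0.00025,0],"yaw":0}
    - {"hand":0.0,"linear":[0.0018,0.00025,0],"yaw":0}
    - {"hand":0.0,"linear":[0.0018,0.00025,0],"yaw":0}
    - {"hand":0.0,"linear":[0.0018,0.00025,0],"yaw":0}
    - {"hand":0.0,"linear":[0.0018,0.00025,0],"yaw":0}
    - {"hand":0.0,"linear":[0.0018,0.00025,0],"yaw":0}
    - {"hand":0.0,"linear":[0.0018,0.00025,0],"yaw":0}

```text
time_s: 18.92
ee_pos: [0.4782, 0.2359, 0.0572]
orientation: [[0.99, -0.006, -0.142], [0.142, -0.001, 0.99], [-0.006, -1.0, -0.0]]
contact_force: [-12.1, -2.0, 5.8]
grip_width: 0.001
```

```bash
python3 look.py 13; python3 - <<'E'
from h import *
for n in ("8","9","10","11","12","13"):
  c=load("top"+n)
  a=cv2.resize(c["pixels"][195:222,135:165],(300,270),interpolation=cv2.INTER_CUBIC)
  s=load("scene"+n);b=cv2.resize(s["pixels"][160:185,180:220],(400,270),interpolation=cv2.INTER_CUBIC)
  cv2.imwrite("pics/cmp"+n+".png",cv2.cvtColor(np.hstack([a,b]),cv2.COLOR_RGB2BGR))
a=np.vstack([cv2.imread("pics/cmp12.png"),cv2.imread("pics/cmp13.png")]);cv2.imwrite("pics/cmp_b.png",a)
c=load("scene13")["pixels"];c0=load("scene0")["pixels"]
print("discs diff",np.abs(c[215:300,220:270].astype(int)-c0[215:300,220:270]).mean(), np.abs(c[222:240,280:300].astype(int)-c0[222:240,280:300]).mean())
E
```

```text
[0.47816469 0.23586586 0.05723623] [-9.70833160e+01  2.78593111e-02] [-12.0598406   -2.00929955   5.79624481] 18.925
discs diff 1.5700392156862746 1.5703703703703704
```

View pics/cmp_b.png

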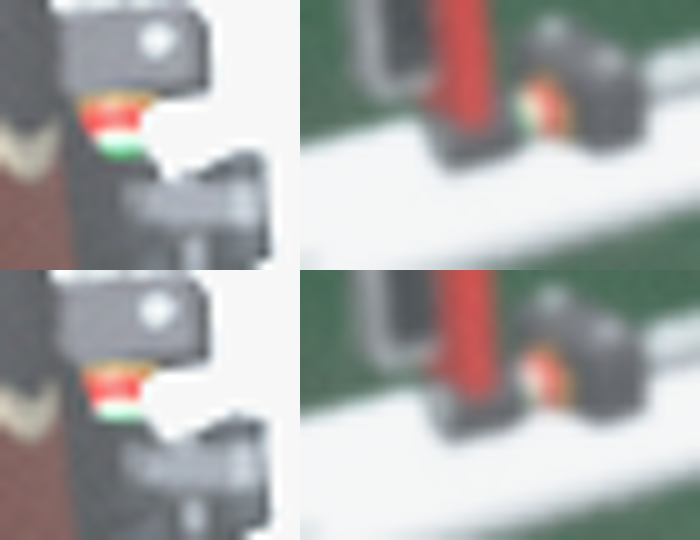

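View pics/top13.png

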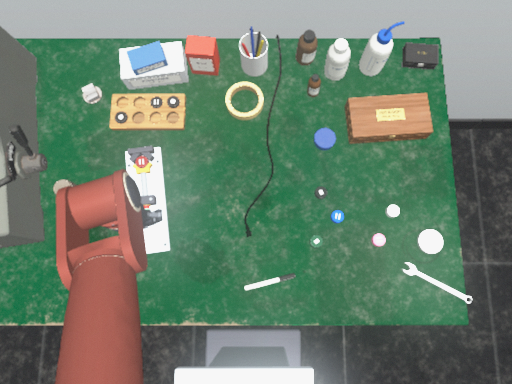

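Rim sits mid-green and the force is 12.2 N. The green (316,241) and black (321,193) specimens haven't moved. Handing in.

```bash
python3 - <<'E'
from station import manip
s=manip.sense();print(abs(s["qvel"]).max(),s["contact_force"])
print(manip.close_job())
E
```

```text
0.0015692788030348562 [-11.58243641  -1.22789712   6.7613067 ]
the job is handed in; nothing more can be done
None
```

I put the red specimen on the plate, let go, and pushed the handle until the plunger seated it in the V and the load spring gave. I then pressed on to about 8 mm of spring travel and handed the job in at about 19 s, still holding the handle there.

- **Placing:** after release the specimen stood at fixture x ≈ 28 mm, y ≈ +1 mm, with the plunger still back.
- **Force:** it was about 12.2 N along the axis when I stopped, and a final reading just before hand-in gave about 11.6 N, which is 7.5 to 8 mm of spring. The arm was nearly still.
- **Travel:** by tool position I get about 7 to 7.5 mm past first resistance, slightly less than the force suggests. Both lie within 6 to 10 mm.
- **Bands:** in the pictures the sleeve's rim covers part of the green band, with the rest of the green and the red band still clear ahead of it.
- **Bystanders:** the green and black specimens are in the same pixels as at the start.
- **Upward force:** the sensor also showed about 6 to 7 N upward on the tool while pushing, with a slight tilt of the fingers against the paddle. I left it, because the specimen and handle stayed steady.

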